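Pin a clarinet section into the repair jig

TASK

Lay the loose clarinet section centred in the sloping cradle of the repair jig, against its two wooden stops, and swing the keeper bar over it all the way into the clevis. Then pull the steel retaining pin (plain cylindrical handle) out of the upright holder block and push it through clevis and bar until its collar sits flush on the clevis. Leave the pear-handled reamer in its hole and the mug, oil bottle and sharpening stone where they stand.

Things in the scene. Friction and masses are not known exactly. Their poses are not given: they have to be found in the camera images.
- cradle: Sloping aluminium bed of the jig, 215 x 240 mm, on a dark wooden trestle, fixed in a run. Origin: centre of its top face, 120 mm above the bench. z is the bed's normal, tilted 25 degrees from vertical towards the robot; x points up the slope, away from the robot; y is level. All 'bed' figures below are mm in this frame. The bar's pivot post, 22 mm thick, is at bed (70, 0).
- clevis_hole (a point): Mouth of the clevis hole, on the upper cheek's top face: bed (-75, 0, 50). The pin goes in along bed -z. Two steel cheeks 30 x 30, 8 thick, at bed z 22 to 30 and 42 to 50, with 11 mm holes in line; the 12 mm gap between them is open towards +y and closed by a web at y -15 to -23, whose top is also at z = 50. Free space below the lower cheek down to the bed.
- seat (a point): Where the middle of the section's axis lies when laid: bed (0, 0, 15), its length along bed y, resting on the bed and against two light wooden stops. The stops are downslope of it, upslope faces at bed x = -15, each 10 thick, 24 wide (y), 20 high, at y = -55 and +55.
- bar (a joint): Keeper bar, dark steel, 22 mm wide, at bed z 32 to 40, turning about bed (70, 0) in the bed's plane; stiff, stays where left. 0 rad = closed at its stop: it points down the slope (-x), 2 mm over the section, its end between the cheeks, holes in line. It starts open; the value grows as it swings to bed +y (1.57: along +y).
- bar_knob (a point): Top centre of the bar's upright black knob, 16 mm diameter, standing 34 mm above the bar along bed z (z 40 to 74), 70 mm from the pivot: bed (70 - 70 cos q, 70 sin q) at bar angle q.
- bar_hole (a point): Centre of the bar's 11 mm pin hole, on its top face near its free end, 145 mm from the pivot.
- section: Loose clarinet section, dark wooden cylinder 30 mm diameter and 170 mm long (the last 20 mm at +x is a cork tenon 24 mm in diameter), with steel end rings and small key cups; 120 g. Origin at the middle of its axis, x along its length. It starts lying on the parking rest, axis 50 mm above the bench; nothing is beside its middle 60 mm, and the rest's base there is 20 mm high.
- rest: Fixed light wooden parking rest, 130 x 60 mm, base 20 mm high with four small blocks up to 40 mm, 20 mm long, at 50 mm either side of its middle. Origin: centre of its underside, x along its length.
- pin: Steel retaining pin, standing in one of the holder's two holes. Origin at its tip, z along it towards the handle: shank 8 mm diameter with a 6 mm tapered nose, 42 mm long; collar 20 mm diameter from 42 to 46 mm; plain cylindrical steel handle 14 mm diameter from 46 to 80 mm. Home in the clevis, its tip is at bed (-75, 0, 8) mm.
- holder: Fixed light wooden holder block 150 x 60 mm, 60 mm high, with two upright holes of 12 mm diameter at x = -38 and +38 mm (its length is x), 52 mm deep. Origin: centre of its underside. The pin stands in one, the reamer in the other.
- reamer: Reamer with a pear-shaped wooden handle 30 mm in diameter, standing in the holder's other hole; leave it. Origin at its tip, 18 mm above the bench, total length 93 mm.
- mug: White mug, 76 mm diameter, 75 mm high, a bystander. Origin at the centre of its underside.
- oil: White oil bottle, 44 mm diameter, 110 mm high, a bystander. Origin at the centre of its underside.
- stone: Grey sharpening stone 110 x 45 x 22 mm lying on the bench, a bystander. Origin at the centre of its underside.
There are look-alikes about, which are no part of the job. There is more than one size of the section; the one meant has the size given above.

How it is judged:
By the outcome, as a careful person would: the job done as asked, in the order asked, and still so for the second after the job is handed in, with the robot touching nothing.
It also fails if it takes over 72 s, if anything falls off the work surface, if the arm or the gripper's body presses on something with over 40 N, if the wrist force passes 120 N, or if a joint passes its speed limit or range.

ROBOT

A 6-joint arm with a two-finger parallel gripper is mounted at the origin on the work surface. World frame = base frame: x ahead of the robot, y to its left, z up, the work surface at z = 0. Lengths are in m, angles in rad, forces in N, time in s.
With the tool pointing down it reaches from about 0.25 to 0.8 m from the base axis. Payload 3.9 kg.
Tool frame: the origin (TCP) lies midway between the tips of the shut fingers; the grasp point (between the pads) lies 19 mm behind it; y points along the fingers, x is the direction in which the jaws open and shut, and the axes are right-handed (so a half turn about y gives the same grasp; the last joint's range is limited). The gripper opens to 85 mm and grips with 20 to 120 N. Pads are 22 mm wide; open, the fingers measure 114 mm over their backs; the gripper's body (76 mm by 85 mm) begins 54 mm behind the grasp point. The pads swing forward as they close: fully open they stand 13 mm farther back than shut.
Start: joints at [1.319, 0.26, -0.138, 1.173, 0, 1.571], TCP at [0.131, 0.508, 0.231] pointing down, gripper open.
Joint ranges: [-2.78, 2.78], [-0.83, 1.72], [-1.28, 1.37], [-1.9, 2.12], [-1.57, 1.48], [-3.14, 3.14]. Speed limits (rad/s): [2.57, 2.57, 3.14, 3.14, 3.14, 3.14].

INTERFACE

Orientations are given as a rotation vector (axis times angle).
In Python, from plant import observe, camera, hand_in gives the robot as it stands. The module is installed in compiled form; this text tells all that it offers.
- The arm moves only by the tool drive_tool, never from a script. Its argument "series" is a list of rows, each an object with "travel": the shift along the tool's x, y, z in mm, a list of three; "dr": the turn, a rotation vector about the tool's x, y, z in rad, a list of three; "claw": the opening, from 0 (shut) to 1 (fully open). A call has 1 to 12 rows; each row is the pose to reach, as a shift and turn from the pose commanded when the call began, along the tool's axes at that moment; what a row does not reach only later rows make up. A row lasts 1/8 s, in which the tool goes at most 62.5 mm and 10.7 degrees, less where a joint would pass 70% of its speed; a pose out of reach is approached as far as the arm can. A call with a gripper value outside its range is refused whole. The fingers move at their own pace and stop on an object; "squeeze" is the grip in N (left out, the last holds). Time passes only in rows, so rows that repeat a pose let the fingers close. It gives the time, the measured TCP pose, the force and the opening at its end, in the units of the state.
- observe(): the state, without advancing time (a new reading comes with each control period).
- camera(name): name is "scene" or "side" or "wrist"; returns a dict with "img" (400x640x3 uint8, red, green, blue), "camera_matrix" (3x3 intrinsics, pixels), "dist" ([k1, k2, p1, p2, k3] as OpenCV has them; the pictures are not rectified), "pose" (4x4, takes a point from camera to world coordinates). Camera axes: x right, y down, z forward; pixel columns grow to the right and rows downward; lengths in m; the calibration is good to about 2 mm. A picture is of the moment at which its call begins. There is no depth.
- hand_in(): hands the job in, once; it reports no verdict.
The state is a dict: "t": time; "q": joint angles; "joint_velocities": joint speeds; "joint_efforts": joint torques, N m; "tcp_pos": TCP position; "tcp_rot": TCP orientation; "ft_force": force on the tool from outside, world axes, zero at the start; "torque": the same for the moment, N m; "opening": opening from 0.0 (shut) to 1.0 (fully open).
Only numpy, scipy, OpenCV 4.12 (cv2) and the standard library are available. Lean on these libraries where they do the work, as an engineer would, in place of code of your own. Each camera call takes 0.05 s, during which the arm holds its last target. There are 200 camera calls.

## Working session

There is one attempt and no reset: what is moved stays moved. The work goes in short steps, Python scripts to look and compute and a tool call to move; the robot and the scene stay as the last step left them, time stands still between calls to the robot, and variables do not carry over. Pictures are saved under pics/ and viewed, about 8 in all and at most 12, crops included, and the job is handed in when it is done.

Besides the shell and the picture viewer there is one more tool, called after ">>>" by a JSON object that holds its "api" and its "payload". drive_tool: Moves the arm, as the interface text tells. Its arguments: {"type":"object","properties":{"series":{"type":"array"},"squeeze":{"type":"number"}},"required":["series"]}

```bash
mkdir -p pics; ls
python3 - <<'E'
from plant import observe,camera
import cv2,numpy as np
s=observe()
print({k:np.round(v,3).tolist() for k,v in s.items()})
for n in ['scene','side','wrist']:
    c=camera(n); cv2.imwrite(f'pics/{n}0.png',c['img'][:,:,::-1]); 
    print(n,np.round(c['camera_matrix'],1).tolist(),np.round(c['dist'],3),np.round(c['pose'],3).tolist())
E
```

```text
pics
{'t': 0.0, 'q': [1.319, 0.261, -0.139, 1.173, -0.0, 1.571], 'joint_velocities': [-0.001, -0.001, -0.001, 0.001, -0.0, 0.001], 'joint_efforts': [0.0, -40.568, 25.392, 0.019, 0.0, 0.0], 'tcp_pos': [0.131, 0.508, 0.23], 'tcp_rot': [-1.319, -1.021, 1.023], 'ft_force': [0.055, -0.088, 0.316], 'torque': [-0.019, 0.014, -0.002], 'opening': 1.004}
scene [[497.3, 0.0, 317.3], [0.0, 497.3, 197.4], [0.0, 0.0, 1.0]] [-0.065  0.     0.     0.     0.   ] [[-0.566, 0.619, -0.545, 1.245], [0.824, 0.427, -0.371, 0.415], [0.003, -0.659, -0.752, 1.085], [0.0, 0.0, 0.0, 1.0]]
side [[493.8, 0.0, 320.2], [0.0, 493.8, 197.9], [0.0, 0.0, 1.0]] [0.053 0.    0.    0.    0.   ] [[-0.854, -0.361, 0.375, 0.108], [-0.52, 0.612, -0.595, 0.643], [-0.014, -0.703, -0.711, 1.01], [0.0, 0.0, 0.0, 1.0]]
wrist [[338.9, 0.0, 324.8], [0.0, 338.9, 194.5], [0.0, 0.0, 1.0]] [0.017 0.    0.    0.    0.   ] [[0.249, 0.922, 0.297, 0.054], [0.968, -0.237, -0.078, 0.529], [-0.002, 0.307, -0.952, 0.373], [0.0, 0.0, 0.0, 1.0]]
```

View pics/scene0.png

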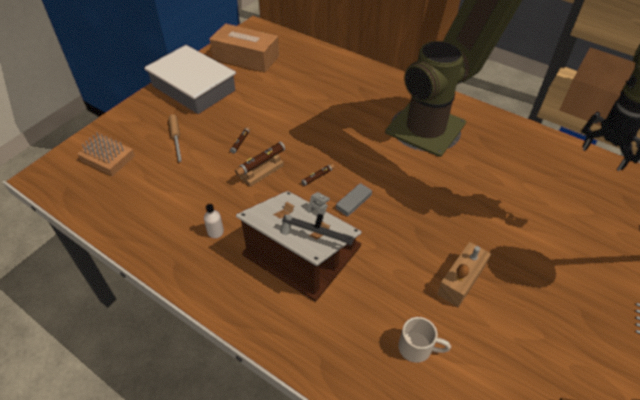

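View pics/side0.png

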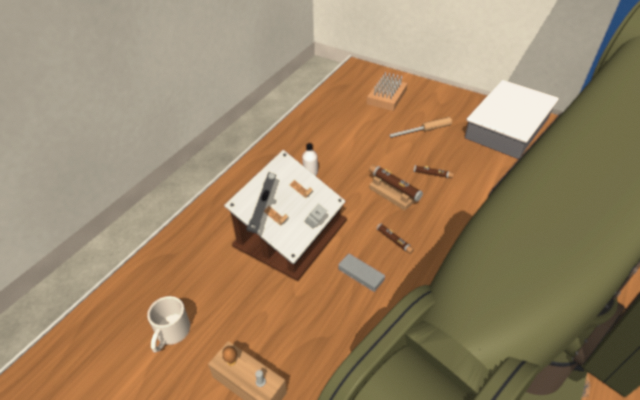

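The scene view shows the jig at about (300,228), the section on its rest at (262,160) and the holder at (465,273), with the pin's end nearer the robot. The side view shows the jig at (285,205), the section at (396,183), and the holder at (247,373) with the pin at (260,377). I'll enlarge both to get pixel positions.

Run:
```python
import cv2,numpy as np
def crop(n,x,y,w,h,W,H):
    im=cv2.imread(f'pics/{n}0.png')[y:y+h,x:x+w]
    im=cv2.resize(im,(W,H),interpolation=cv2.INTER_CUBIC)
    s=W/w
    for k in range(-(-x//20)*20,x+w,20):
        cv2.line(im,(int((k-x+.5)*s),0),(int((k-x+.5)*s),6),(0,255,255),1); cv2.putText(im,str(k),(int((k-x)*s)+2,16),0,.35,(0,255,255),1)
    for k in range(-(-y//20)*20,y+h,20):
        cv2.line(im,(0,int((k-y+.5)*s)),(6,int((k-y+.5)*s)),(0,255,255),1); cv2.putText(im,str(k),(8,int((k-y)*s)+6),0,.35,(0,255,255),1)
    return im
a=crop('scene',230,180,133,100,399,300);b=crop('side',220,145,133,100,399,300)
c=crop('scene',220,130,100,75,400,300);d=crop('side',350,150,100,75,400,300)
cv2.imwrite('pics/c1.png',np.vstack([np.hstack([crop('scene',230,180,133,100,400,300),crop('side',220,145,133,100,400,300)]),np.hstack([c,d])]))
cv2.imwrite('pics/c2.png',np.hstack([crop('scene',420,230,100,75,400,300),crop('side',200,325,100,75,400,300)]))
```

```text
(no output)
```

View pics/c1.png

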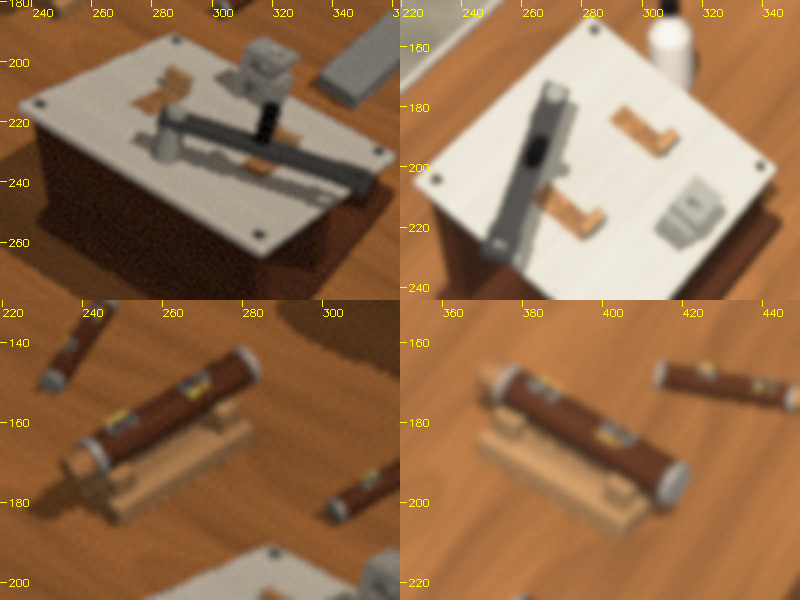

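View pics/c2.png

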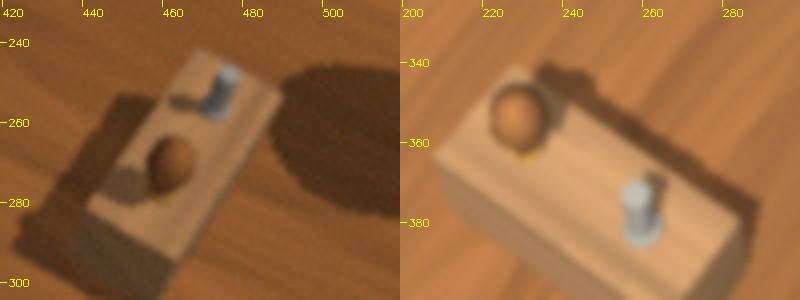

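Crops: the jig shows four screws, the open bar and the clevis. The section's tenon end is at scene (238,171) and side (371,170). The holder's top corners are clear, and the pin's top is at scene (477,248) and side (259,372). Next I'll triangulate these points.

```bash
cat > h.py <<'E'
import numpy as np,cv2
from plant import observe,camera
from scipy.spatial.transform import Rotation as R
def ray(c,p):
    u=cv2.undistortPoints(np.array([[p]],float),c['camera_matrix'],np.array(c['dist'],float))[0,0]
    P=np.array(c['pose']); return P[:3,3],P[:3,:3]@[u[0],u[1],1]
def plane(c,p,z):
    o,d=ray(c,p); return o+d*(z-o[2])/d[2]
def tri(c1,p1,c2,p2):
    o,d=ray(c1,p1);e,f=ray(c2,p2); s=np.linalg.lstsq(np.c_[d,-f],e-o,rcond=None)[0]
    a=o+d*s[0];b=e+f*s[1]; return (a+b)/2,np.linalg.norm(a-b)*1e3
def proj(c,X):
    P=np.linalg.inv(c['pose']); return cv2.projectPoints(np.atleast_2d(X).astype(float),cv2.Rodrigues(P[:3,:3])[0],P[:3,3],c['camera_matrix'],np.array(c['dist'],float))[0][:,0]
E
python3 - <<'E'
from h import *
np.set_printoptions(precision=4,suppress=True)
a,b=camera('scene'),camera('side')
for n,p,q in [('s1',(287.7,193.3),(340,200.3)),('s2',(243.3,214.7),(284.7,155)),('s3',(356,230.7),(292,256)),('s4',(316,258.3),(232,205)),
 ('ten',(238.5,171),(371.5,170)),('ring',(282.5,145.5),(418.7,196)),('pintop',(477.5,248),(259,372.5)),('knob?',(318.5,215),(265.5,192)),('pivot',(287,217),(272,175)),('barend',(351,241),(252.5,226))]:
    print(n,*tri(a,p,b,q))
H=np.array([plane(a,p,.06) for p in [(469.5,242.5),(491.3,254.3),(463.8,295.5),(441.3,281.3)]]);print(H,H.mean(0),np.linalg.norm(np.diff(H,axis=0),axis=1))
H=np.array([plane(b,p,.06) for p in [(228.3,341.3),(208.5,364),(284.5,380)]]);print(H)
print('pin on z.098',plane(a,(477.5,248),.098),plane(b,(259,372.5),.098))
E
```

```text
s1 [ 0.5493 -0.1563  0.0784] 0.44295875999244627
s2 [ 0.7208 -0.1579  0.1591] 0.7841220670650085
s3 [0.5545 0.064  0.0807] 0.7184675470737472
s4 [0.7256 0.0583 0.1595] 0.3222428153930972
ten [ 0.5449 -0.3365  0.0518] 7.668302645533275
ring [ 0.3851 -0.2999  0.0538] 0.10221762575048962
pintop [0.4441 0.3425 0.0997] 1.2107605538770276
knob? [0.6515 0.0154 0.2058] 3.8518542493558625
pivot [ 0.6845 -0.0523  0.1877] 0.9909311909087499
barend [0.6406 0.0943 0.1628] 8.11607048401072
[[0.4076 0.3163 0.06  ]
 [0.4106 0.3769 0.06  ]
 [0.5597 0.3671 0.06  ]
 [0.5541 0.3059 0.06  ]] [0.483  0.3415 0.06  ] [0.0607 0.1494 0.0614]
[[0.5546 0.307  0.06  ]
 [0.5574 0.3664 0.06  ]
 [0.4063 0.3153 0.06  ]]
pin on z.098 [0.443  0.3429 0.098 ] [0.4447 0.3413 0.098 ]
```

```bash
cat >> h.py <<'E'
O=np.array([.6376,-.048,.120]); yaw=-.022; t=np.radians(25)
B=R.from_euler('z',yaw).as_matrix()@np.array([[np.cos(t),0,-np.sin(t)],[0,1,0],[np.sin(t),0,np.cos(t)]])
def bed(x,y,z): return O+B@(np.array([x,y,z])/1e3)
def tobed(P): return B.T@(np.asarray(P)-O)*1e3
def rot(jaw,app):
    y=np.array(app,float);y/=np.linalg.norm(y);x=np.array(jaw,float);x-=y*(x@y);x/=np.linalg.norm(x)
    return np.c_[x,y,np.cross(x,y)]
def go(p,Rt,s=None):
    s=s or observe();R0=R.from_rotvec(s['tcp_rot']).as_matrix()
    if Rt is None: Rt=R0
    print('travel',np.round(R0.T@(np.array(p)-s['tcp_pos'])*1e3,1).tolist(),'dr',np.round(R.from_matrix(R0.T@Rt).as_rotvec(),3).tolist(),'t',s['t'])
def jaw(ang): return [np.cos(ang),np.sin(ang),0]
def st():
    s=observe();print({k:np.round(s[k],3).tolist() for k in ['t','q','tcp_pos','ft_force','opening']});return s
np.set_printoptions(precision=4,suppress=True)
E
python3 - <<'E'
from h import *
a,b=camera('scene'),camera('side')
print(R.from_rotvec(observe()['tcp_rot']).as_matrix())
for c,P in((a,[(238.5,171),(282.5,145.5)]),(b,[(371.5,170),(418.7,196)])):
    print([plane(c,p,.05) for p in P])
# rest base-top corners z=.02
print([plane(a,p,.02) for p in [(282.5,161.5),(250,185)]],[plane(b,p,.02) for p in[(369.7,184),(405,206)]])
p=tobed([.6515,.0154,.2058]);print('knob bed',p,'q',np.arctan2(p[1],70-p[0]))
p=tobed([.6406,.0943,.1628]);print('end bed',p,'q',np.arctan2(p[1],70-p[0]))
for s in(0,1): go([.465,-.318,.2],rot(jaw(1.34+s*np.pi),[0,0,-1]))
E
```

```text
[[ 0.2492 -0.0001 -0.9685]
 [ 0.9685 -0.0005  0.2492]
 [-0.0005 -1.      0.    ]]
[array([ 0.5412, -0.3424,  0.05  ]), array([ 0.3819, -0.3026,  0.05  ])]
[array([ 0.5452, -0.3329,  0.05  ]), array([ 0.3862, -0.3036,  0.05  ])]
[array([ 0.4138, -0.2803,  0.02  ]), array([ 0.5453, -0.2995,  0.02  ])] [array([ 0.5358, -0.3071,  0.02  ]), array([ 0.4116, -0.2781,  0.02  ])]
knob bed [47.5913 63.6904 72.4777] q 1.232484681932809
end bed [ 17.9693 142.3316  38.8454] q 1.2203273560711163
travel [-716.9, 31.4, -529.6] dr [-0.0, -0.021, -0.0] t 0.35
travel [-716.9, 31.4, -529.6] dr [0.001, 3.121, -0.0] t 0.35
```

>>> {"api": "drive_tool", "payload": {"series": [{"travel":[-717,31,-530],"dr":[0,3.12,0],"claw":0.8},{"travel":[-717,31,-530],"dr":[0,3.12,0],"claw":0.8},{"travel":[-717,31,-530],"dr":[0,3.12,0],"claw":0.8},{"travel":[-717,31,-530],"dr":[0,3.12,0],"claw":0.8},{"travel":[-717,31,-530],"dr":[0,3.12,0],"claw":0.8},{"travel":[-717,31,-530],"dr":[0,3.12,0],"claw":0.8},{"travel":[-717,31,-530],"dr":[0,3.12,0],"claw":0.8},{"travel":[-717,31,-530],"dr":[0,3.12,0],"claw":0.8},{"travel":[-717,31,-530],"dr":[0,3.12,0],"claw":0.8},{"travel":[-717,31,-530],"dr":[0,3.12,0],"claw":0.8},{"travel":[-717,31,-530],"dr":[0,3.12,0],"claw":0.8},{"travel":[-717,31,-530],"dr":[0,3.12,0],"claw":0.8}]}}

```text
t: 1.85
tcp_pos: [0.4126, -0.1886, 0.2054]
tcp_rot: [-1.444, 0.731, -0.732]
ft_force: [1.2, -0.7, 0.3]
opening: 0.802
```

Run:
```python
from h import *
st(); go([.465,-.318,.2],rot(jaw(1.34+np.pi),[0,0,-1]))
```

```text
{'t': 1.85, 'q': [-0.429, 0.152, -0.349, 1.069, 0.0, 2.08], 'tcp_pos': [0.413, -0.189, 0.205], 'ft_force': [1.238, -0.707, 0.3], 'opening': 0.802}
travel [135.3, 5.4, -34.3] dr [-0.001, 0.863, 0.0] t 1.85
```

>>> {"api": "drive_tool", "payload": {"series": [{"travel":[135,5,-34],"dr":[0,0.86,0],"claw":0.8},{"travel":[135,5,-34],"dr":[0,0.86,0],"claw":0.8},{"travel":[135,5,-34],"dr":[0,0.86,0],"claw":0.8},{"travel":[135,5,-34],"dr":[0,0.86,0],"claw":0.8},{"travel":[135,5,-34],"dr":[0,0.86,0],"claw":0.8},{"travel":[135,5,-34],"dr":[0,0.86,0],"claw":0.8}]}}

```text
t: 2.6
tcp_pos: [0.4654, -0.315, 0.2001]
tcp_rot: [-1.098, 1.369, -1.369]
ft_force: [0.3, 0.2, -0.2]
opening: 0.798
```

Run:
```python
from h import *
st(); c=camera('wrist'); cv2.imwrite('pics/w1.png',c['img'][:,:,::-1])
```

```text
{'t': 2.6, 'q': [-0.595, 0.338, -0.109, 1.125, -0.0, 2.766], 'tcp_pos': [0.465, -0.315, 0.2], 'ft_force': [0.292, 0.168, -0.241], 'opening': 0.798}
```

View pics/w1.png

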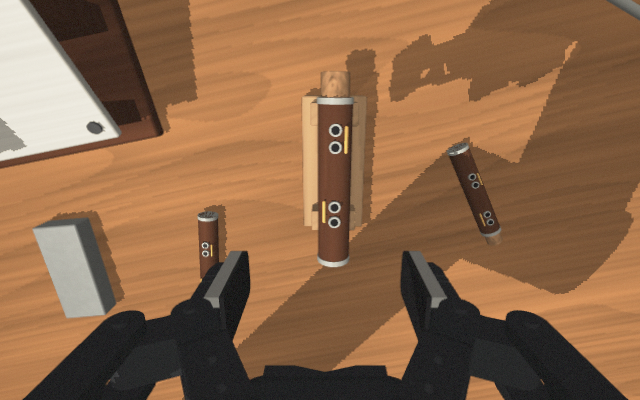

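The wrist view shows the section vertical in the image: tenon end at (335,70), ring end at (333,267), edges at about 318–350. The fingers stay clear on both sides.

Run:
```python
from h import *
c=camera('wrist')
T=plane(c,(335.5,71),.058);E=plane(c,(333,266),.052);print(T,E,np.linalg.norm(T-E))
T=plane(c,(335.5,71),.05);E=plane(c,(333,266),.05)
v=T-E;ang=np.arctan2(v[1],v[0]);T=plane(c,(335.5,71),.058);E=plane(c,(333,266),.052);m=(T+E)/2;print(m,ang)
go([m[0],m[1],.039],rot(jaw(ang+np.pi/2+np.pi),[0,0,-1]))
```

```text
[ 0.5505 -0.3413  0.058 ] [ 0.3778 -0.3024  0.052 ] 0.17713675516601043
[ 0.4641 -0.3218  0.055 ] -0.2225027548320028
travel [7.1, 161.3, 0.2] dr [-0.0, 0.004, 0.0] t 2.7
```

>>> {"api": "drive_tool", "payload": {"series": [{"travel":[7,100,2],"dr":[0,0,0],"claw":0.8},{"travel":[7,100,2],"dr":[0,0,0],"claw":0.8},{"travel":[7,135,2],"dr":[0,0,0],"claw":0.8},{"travel":[7,161,2],"dr":[0,0,0],"claw":0.8},{"travel":[7,161,2],"dr":[0,0,0],"claw":0.8},{"travel":[7,161,2],"dr":[0,0,0],"claw":0},{"travel":[7,161,2],"dr":[0,0,0],"claw":0},{"travel":[7,161,2],"dr":[0,0,0],"claw":0},{"travel":[7,161,2],"dr":[0,0,0],"claw":0},{"travel":[7,161,2],"dr":[0,0,0],"claw":0}], "squeeze": 40}}

```text
t: 3.95
tcp_pos: [0.467, -0.3235, 0.0407]
tcp_rot: [-1.097, 1.366, -1.373]
ft_force: [-1.1, -1.8, 5.4]
opening: 0.329
```

Run:
```python
from h import *
st()
```

```text
{'t': 3.95, 'q': [-0.605, 0.474, -0.346, 0.747, -0.001, 2.757], 'tcp_pos': [0.467, -0.323, 0.041], 'ft_force': [-1.123, -1.823, 5.388], 'opening': 0.329}
```

Run:
```python
from h import *
Rt=rot(B[:,0],-B[:,2])
p=bed(0,0,120);print(p);go(p,Rt)
go([.467,-.323,.24],None)
```

```text
[ 0.5869 -0.0469  0.2288]
travel [-295.7, -188.5, 57.1] dr [0.385, -1.738, -0.311] t 3.95
travel [-0.0, -199.3, 0.5] dr [0.0, 0.0, 0.0] t 3.95
```

>>> {"api": "drive_tool", "payload": {"series": [{"travel":[0,-40,0],"dr":[0,0,0],"claw":0},{"travel":[0,-100,0],"dr":[0,0,0],"claw":0},{"travel":[0,-160,0],"dr":[0,0,0],"claw":0},{"travel":[0,-210,0],"dr":[0,0,0],"claw":0},{"travel":[-295.7,-188.5,57.1],"dr":[0.385,-1.738,-0.311],"claw":0},{"travel":[-295.7,-188.5,57.1],"dr":[0.385,-1.738,-0.311],"claw":0},{"travel":[-295.7,-188.5,57.1],"dr":[0.385,-1.738,-0.311],"claw":0},{"travel":[-295.7,-188.5,57.1],"dr":[0.385,-1.738,-0.311],"claw":0},{"travel":[-295.7,-188.5,57.1],"dr":[0.385,-1.738,-0.311],"claw":0},{"travel":[-295.7,-188.5,57.1],"dr":[0.385,-1.738,-0.311],"claw":0},{"travel":[-295.7,-188.5,57.1],"dr":[0.385,-1.738,-0.311],"claw":0},{"travel":[-295.7,-188.5,57.1],"dr":[0.385,-1.738,-0.311],"claw":0}]}}

```text
t: 5.45
tcp_pos: [0.5851, -0.045, 0.2269]
tcp_rot: [-1.537, -0.045, -0.544]
ft_force: [-0.4, -0.6, -0.7]
opening: 0.333
```

Run:
```python
from h import *
s=st();Rt=rot(B[:,0],-B[:,2]);go(bed(0,0,120),Rt)
```

```text
{'t': 5.45, 'q': [-0.055, 0.112, -0.422, 0.664, -0.04, 1.83], 'tcp_pos': [0.585, -0.045, 0.227], 'ft_force': [-0.384, -0.599, -0.657], 'opening': 0.333}
travel [2.9, -1.0, -1.2] dr [0.061, -0.288, -0.057] t 5.45
```

>>> {"api": "drive_tool", "payload": {"series": [{"travel":[3,-1,-1],"dr":[0.061,-0.288,-0.057],"claw":0},{"travel":[3,-1,-1],"dr":[0.061,-0.288,-0.057],"claw":0},{"travel":[3,-1,-1],"dr":[0.061,-0.288,-0.057],"claw":0},{"travel":[3,-1,-1],"dr":[0.061,-0.288,-0.057],"claw":0}]}}

```text
t: 5.95
tcp_pos: [0.5879, -0.0477, 0.2295]
tcp_rot: [-1.548, -0.318, -0.367]
ft_force: [0.2, -0.3, -1.1]
opening: 0.334
```

Run:
```python
from h import *
s=st();print('tcp bed',tobed(s['tcp_pos']));Rt=rot(B[:,0],-B[:,2]);go(bed(0,0,7),Rt)
c,b,w=camera('scene'),camera('side'),camera('wrist')
f=lambda c,x,y:cv2.resize(c['img'][y:y+100,x:x+133,::-1],(400,300),interpolation=cv2.INTER_CUBIC)
cv2.imwrite('pics/c3.png',np.vstack([np.hstack([f(c,240,150),f(b,220,135)]),cv2.resize(w['img'][:,:,::-1],(800,500))[:300]]))
for z in(100,129): print(proj(w,[bed(0,y,z) for y in(-85,0,85)]).round(0).tolist())
```

```text
{'t': 5.95, 'q': [-0.097, 0.079, -0.482, 0.574, 0.03, 1.512], 'tcp_pos': [0.588, -0.048, 0.229], 'ft_force': [0.216, -0.312, -1.079], 'opening': 0.334}
tcp bed [  1.1914  -0.8084 120.2402]
travel [-1.2, 113.2, 1.0] dr [0.002, -0.009, -0.0] t 5.95
[[323.0, 370.0], [322.0, 242.0], [320.0, 71.0]]
[[323.0, 415.0], [321.0, 271.0], [318.0, 68.0]]
```

View pics/c3.png

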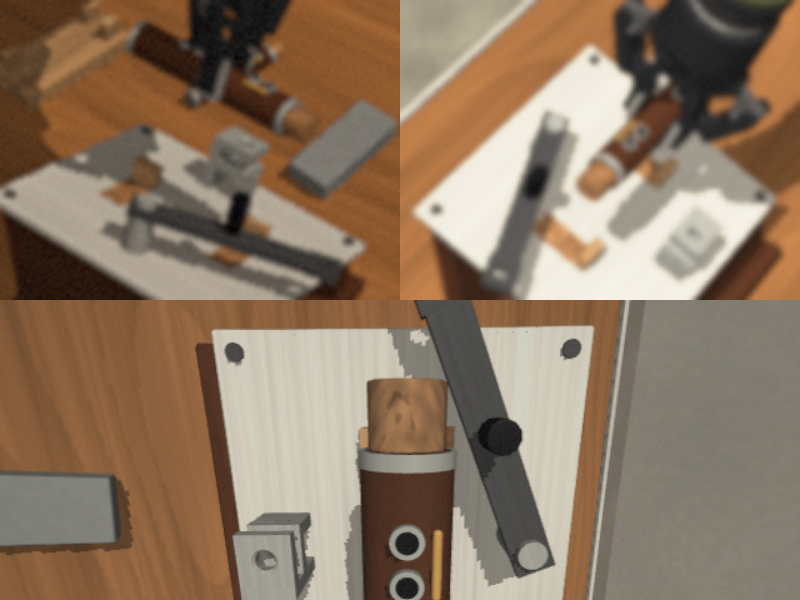

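The wrist view shows the held section straight and centred, tenon end at (326,64) against a predicted (319,68). The clevis hole is at (211,208), the pivot at (426,205) and the knob top at (400,109). Next I'll check the bed frame against these.

Run:
```python
from h import *
w=camera('wrist')
print(proj(w,[bed(-75,0,50),bed(70,0,40)]))
for q in(1.2,1.23,1.26): print(q,proj(w,bed(70-70*np.cos(q),70*np.sin(q),74)))
print(tobed(tri(w,(187.2,41.6),camera('side'),(340,200.3))[0]),tobed(tri(w,(457,39),camera('scene'),(356,230.7))[0]))
```

```text
[[210.1426 209.9377]
 [422.848  203.1995]]
1.2 [[403.0387 110.8863]]
1.23 [[406.7739 109.4552]]
1.26 [[410.5509 108.1327]]
[-62.377   70.5797 201.6801] [ 55.6107 129.0262  84.176 ]
```

>>> {"api": "drive_tool", "payload": {"series": [{"travel":[-1,50,-0.5],"dr":[0,-0.009,0],"claw":0},{"travel":[-1,90,-0.5],"dr":[0,-0.009,0],"claw":0},{"travel":[-1,104,-0.5],"dr":[0,-0.009,0],"claw":0},{"travel":[-1,108,-0.5],"dr":[0,-0.009,0],"claw":0},{"travel":[-1,111,-0.5],"dr":[0,-0.009,0],"claw":0},{"travel":[-1,112,-0.5],"dr":[0,-0.009,0],"claw":0},{"travel":[-1,112,-0.5],"dr":[0,-0.009,0],"claw":0}]}}

```text
t: 7.12
tcp_pos: [0.6347, -0.0497, 0.1286]
tcp_rot: [-1.551, -0.328, -0.36]
ft_force: [-0.0, 1.0, -0.8]
opening: 0.334
```

Run:
```python
from h import *
s=st();print('tcp bed',tobed(s['tcp_pos']),B.T@s['ft_force'])
```

```text
{'t': 7.125, 'q': [-0.092, 0.251, -0.564, 0.318, 0.027, 1.506], 'tcp_pos': [0.635, -0.05, 0.129], 'ft_force': [-0.029, 0.992, -0.752], 'opening': 0.334}
tcp bed [ 1.0257 -1.7826  8.9776] [-0.3637  0.9915 -0.6607]
```

>>> {"api": "drive_tool", "payload": {"series": [{"travel":[-0.5,2,1],"dr":[0,0,0],"claw":0},{"travel":[-1,3,1],"dr":[0,0,0],"claw":0},{"travel":[-1,3.5,1],"dr":[0,0,0],"claw":0},{"travel":[-1,3.5,1],"dr":[0,0,0],"claw":0}]}}

```text
t: 7.62
tcp_pos: [0.636, -0.0488, 0.1256]
tcp_rot: [-1.551, -0.329, -0.361]
ft_force: [-2.5, -0.9, 5.6]
opening: 0.333
```

Run:
```python
from h import *
s=st();print('tcp bed',tobed(s['tcp_pos']),B.T@s['ft_force'])
```

```text
{'t': 7.625, 'q': [-0.09, 0.256, -0.568, 0.308, 0.026, 1.508], 'tcp_pos': [0.636, -0.049, 0.126], 'ft_force': [-2.459, -0.949, 5.579], 'opening': 0.333}
tcp bed [ 0.8814 -0.8695  5.7473] [ 0.1486 -1.0025  6.0859]
```

>>> {"api": "drive_tool", "payload": {"series": [{"travel":[0,0,0],"dr":[0,0,0],"claw":0.4},{"travel":[0,0,0],"dr":[0,0,0],"claw":0.5},{"travel":[0,0,0],"dr":[0,0,0],"claw":0.55},{"travel":[0,0,0],"dr":[0,0,0],"claw":0.55},{"travel":[0,-20,0],"dr":[0,0,0],"claw":0.55},{"travel":[0,-60,0],"dr":[0,0,0],"claw":0.55},{"travel":[0,-110,0],"dr":[0,0,0],"claw":0.55},{"travel":[0,-115,0],"dr":[0,0,0],"claw":0.55},{"travel":[0,-115,0],"dr":[0,0,0],"claw":0.55}]}}

```text
t: 8.75
tcp_pos: [0.5866, -0.0474, 0.2286]
tcp_rot: [-1.551, -0.327, -0.36]
ft_force: [-0.0, 0.5, -0.6]
opening: 0.544
```

Run:
```python
from h import *
s=st();print('tcp bed',tobed(s['tcp_pos']),B.T@s['ft_force'])
c,b,w=camera('scene'),camera('side'),camera('wrist')
f=lambda c,x,y:cv2.resize(c['img'][y:y+100,x:x+133,::-1],(400,300),interpolation=cv2.INTER_CUBIC)
cv2.imwrite('pics/c4.png',np.vstack([np.hstack([f(c,240,180),f(b,220,145)]),cv2.resize(w['img'][:,:,::-1],(800,500))[:300]]))
print('side axis ends',proj(b,[bed(0,-85,15),bed(0,85,15)]),proj(c,[bed(0,-85,15),bed(0,85,15)]),proj(w,[bed(0,85,15),bed(0,85,27),bed(0,65,15)]))
```

```text
{'t': 8.75, 'q': [-0.096, 0.077, -0.489, 0.569, 0.029, 1.502], 'tcp_pos': [0.587, -0.047, 0.229], 'ft_force': [-0.033, 0.522, -0.618], 'opening': 0.544}
tcp bed [ -0.3049  -0.5047 119.9597] [-0.301   0.5211 -0.5412]
side axis ends [[309.0149 179.6707]
 [269.7138 221.1204]] [[275.2971 202.2499]
 [330.6562 233.8296]] [[328.0019  76.0016]
 [328.1291  75.5725]
 [327.8924 106.2158]]
```

View pics/c4.png

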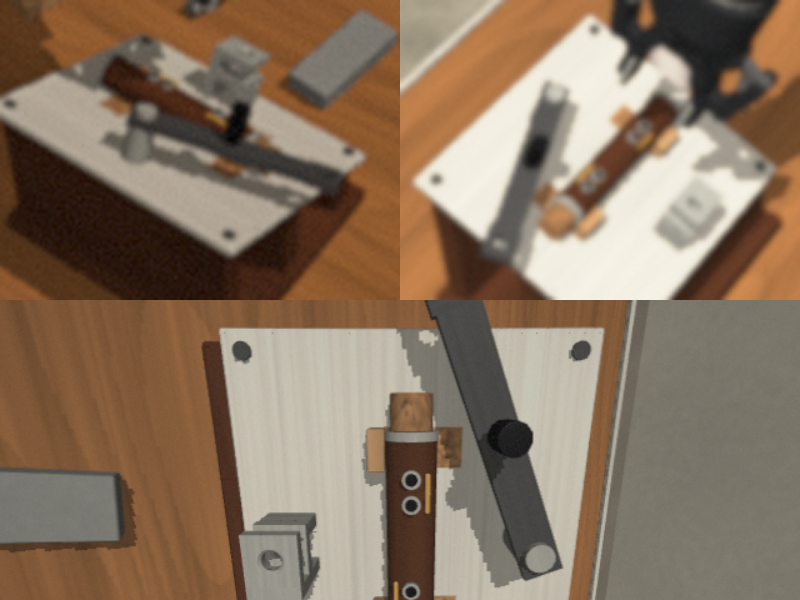

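The section lies against the stops: tenon end at wrist (329,74) against a predicted (328,76), about 0.5 mm off centre. The knob top is at (410,110).

Run:
```python
from h import *
w=camera('wrist')
for q in(1.17,1.2,1.23,1.26): print(q,proj(w,bed(70-70*np.cos(q),70*np.sin(q),74)))
q=1.21;psi=np.pi/2-q
Rt=rot(B@[np.cos(psi),np.sin(psi),0],-B[:,2])
for z in(100,47): go(bed(70-70*np.cos(q),70*np.sin(q),z),Rt)
```

```text
1.17 [[408.4712 114.0509]]
1.2 [[412.2242 112.5354]]
1.23 [[416.0222 111.1277]]
1.26 [[419.8607 109.83  ]]
travel [47.4, 18.0, 65.9] dr [0.002, -0.36, -0.003] t 8.95
travel [47.5, 71.0, 66.0] dr [0.002, -0.36, -0.003] t 8.95
```

>>> {"api": "drive_tool", "payload": {"series": [{"travel":[47,0,66],"dr":[0,-0.36,0],"claw":0.55},{"travel":[47,10,66],"dr":[0,-0.36,0],"claw":0.55},{"travel":[47,18,66],"dr":[0,-0.36,0],"claw":0.55},{"travel":[47,45,66],"dr":[0,-0.36,0],"claw":0.55},{"travel":[47,71,66],"dr":[0,-0.36,0],"claw":0.55},{"travel":[47,71,66],"dr":[0,-0.36,0],"claw":0.55},{"travel":[47,71,66],"dr":[0,-0.36,0],"claw":0},{"travel":[47,71,66],"dr":[0,-0.36,0],"claw":0},{"travel":[47,71,66],"dr":[0,-0.36,0],"claw":0},{"travel":[47,71,66],"dr":[0,-0.36,0],"claw":0}], "squeeze": 30}}

```text
t: 10.2
tcp_pos: [0.6604, 0.0166, 0.1847]
tcp_rot: [-1.614, -0.606, -0.078]
ft_force: [-5.6, -1.7, 4.3]
opening: 0.173
```

Run:
```python
from h import *
s=st();p=tobed(s['tcp_pos']);print('tcp bed',p,B.T@s['ft_force'])
q0=np.arctan2(p[1],70-p[0]);print('q',q0,np.hypot(p[1],70-p[0]))
R0=R.from_rotvec(s['tcp_rot']).as_matrix();r=70
for q in list(np.arange(q0-.11,0,-.11))+[0]:
    v=R0.T@(bed(70-r*np.cos(q),r*np.sin(q),p[2])-s['tcp_pos'])*1e3
    print(np.round(v,1).tolist(),round(q-q0,2))
```

```text
{'t': 10.2, 'q': [0.039, 0.232, -0.42, 0.482, -0.029, 1.265], 'tcp_pos': [0.66, 0.017, 0.185], 'ft_force': [-5.557, -1.749, 4.313], 'opening': 0.173}
tcp bed [46.6761 65.1072 49.5961] [-3.1776 -1.8704  6.2401]
q 1.2268012454275738 69.15883443661217
[-7.7, -0.0, 0.5] -0.11
[-15.3, -0.0, -0.6] -0.22
[-22.7, -0.0, -2.5] -0.33
[-29.9, 0.0, -5.3] -0.44
[-36.7, 0.0, -8.9] -0.55
[-43.1, 0.0, -13.1] -0.66
[-49.0, 0.0, -18.1] -0.77
[-54.4, 0.1, -23.6] -0.88
[-59.0, 0.1, -29.8] -0.99
[-63.0, 0.1, -36.3] -1.1
[-66.2, 0.1, -43.3] -1.21
[-66.7, 0.1, -44.4] -1.23
```

>>> {"api": "drive_tool", "payload": {"series": [{"travel":[-7.7,-1,0.5],"dr":[0,-0.11,0],"claw":0},{"travel":[-15.3,-1.5,-0.6],"dr":[0,-0.22,0],"claw":0},{"travel":[-22.7,-1.5,-2.5],"dr":[0,-0.33,0],"claw":0},{"travel":[-29.9,-1.5,-5.3],"dr":[0,-0.44,0],"claw":0},{"travel":[-36.7,-1.5,-8.9],"dr":[0,-0.55,0],"claw":0},{"travel":[-43.1,-1.5,-13.1],"dr":[0,-0.66,0],"claw":0},{"travel":[-49,-1.5,-18.1],"dr":[0,-0.77,0],"claw":0},{"travel":[-54.4,-1.5,-23.6],"dr":[0,-0.88,0],"claw":0},{"travel":[-59,-1.5,-29.8],"dr":[0,-0.99,0],"claw":0},{"travel":[-61,-1.5,-33],"dr":[0,-1.05,0],"claw":0}]}}

```text
t: 11.45
tcp_pos: [0.6188, -0.0352, 0.166]
tcp_rot: [-1.578, -1.392, 0.816]
ft_force: [5.8, -2.1, -6.9]
opening: 0.177
```

Run:
```python
from h import *
s=st();p=tobed(s['tcp_pos']);print('tcp bed',p,B.T@s['ft_force'])
q0=np.arctan2(p[1],70-p[0]);print('q',q0,np.hypot(p[1],70-p[0]))
R0=R.from_rotvec(s['tcp_rot']).as_matrix();r=70
for q in [.15,.1,.05,0,-.02,-.04]:
    v=R0.T@(bed(70-r*np.cos(q),r*np.sin(q),p[2])-s['tcp_pos'])*1e3
    print(q,np.round(v,1).tolist(),round(q-q0,2))
```

```text
{'t': 11.45, 'q': [-0.065, 0.183, -0.542, 0.407, 0.015, 0.119], 'tcp_pos': [0.619, -0.035, 0.166], 'ft_force': [5.781, -2.121, -6.919], 'opening': 0.177}
tcp bed [ 2.173  12.3362 49.7253] [ 2.3559 -1.993  -8.7328]
q 0.17991145455051777 68.93969862311839
0.15 [-2.1, 0.0, 1.1] -0.03
0.1 [-5.6, 0.0, 1.0] -0.08
0.05 [-9.1, 0.0, 0.7] -0.13
0 [-12.5, 0.0, 0.2] -0.18
-0.02 [-13.9, 0.0, -0.0] -0.2
-0.04 [-15.3, 0.0, -0.3] -0.22
```

>>> {"api": "drive_tool", "payload": {"series": [{"travel":[-2,0.5,0],"dr":[0,-0.03,0],"claw":0},{"travel":[-5.6,0.5,0.3],"dr":[0,-0.08,0],"claw":0},{"travel":[-9,0.5,0.2],"dr":[0,-0.13,0],"claw":0},{"travel":[-12.5,0.5,0],"dr":[0,-0.18,0],"claw":0},{"travel":[-13.5,0.5,0],"dr":[0,-0.18,0],"claw":0},{"travel":[-13.5,0.5,0],"dr":[0,-0.18,0],"claw":0}]}}

```text
t: 12.2
tcp_pos: [0.6175, -0.0481, 0.1655]
tcp_rot: [-1.536, -1.519, 0.975]
ft_force: [6.2, -1.1, -6.8]
opening: 0.17
```

Run:
```python
from h import *
s=st();p=tobed(s['tcp_pos']);print('tcp bed',p,B.T@s['ft_force'])
```

```text
{'t': 12.2, 'q': [-0.092, 0.183, -0.545, 0.404, 0.027, -0.084], 'tcp_pos': [0.617, -0.048, 0.165], 'ft_force': [6.231, -1.105, -6.798], 'opening': 0.17}
tcp bed [ 1.0053 -0.5063 49.7058] [ 2.795  -0.968  -8.8044]
```

>>> {"api": "drive_tool", "payload": {"series": [{"travel":[-1.5,1,0],"dr":[0,0,0],"claw":0},{"travel":[-3,1,0],"dr":[0,0,0],"claw":0},{"travel":[-3,1,0],"dr":[0,0,0],"claw":0}]}}

```text
t: 12.58
tcp_pos: [0.6175, -0.0481, 0.1654]
tcp_rot: [-1.53, -1.524, 0.972]
ft_force: [1.8, 7.5, 1.4]
opening: 0.175
```

Run:
```python
from h import *
s=st();p=tobed(s['tcp_pos']);print('tcp bed',p,B.T@s['ft_force'])
```

```text
{'t': 12.575, 'q': [-0.096, 0.183, -0.545, 0.404, 0.036, -0.089], 'tcp_pos': [0.618, -0.048, 0.165], 'ft_force': [1.81, 7.455, 1.386], 'opening': 0.175}
tcp bed [ 1.0027 -0.5875 49.5904] [2.0774 7.4926 0.5607]
```

Run:
```python
from h import *
Rt=rot(jaw(1.5),[0,0,-1]);go([.444,.343,.2],Rt)
```

```text
travel [390.9, -107.5, 141.4] dr [0.441, 0.07, 0.01] t 12.575
```

>>> {"api": "drive_tool", "payload": {"series": [{"travel":[2,0,0],"dr":[0,0,0],"claw":0.17},{"travel":[2,0,0],"dr":[0,0,0],"claw":0.35},{"travel":[2,0,0],"dr":[0,0,0],"claw":0.5},{"travel":[2,-10,0],"dr":[0,0,0],"claw":0.5},{"travel":[2,-60,0],"dr":[0,0,0],"claw":0.5},{"travel":[2,-90,0],"dr":[0,0,0],"claw":0.5},{"travel":[2,-90,30],"dr":[0,0,0],"claw":0.5},{"travel":[2,-90,30],"dr":[0,0,0],"claw":0.5}]}}

```text
t: 13.58
tcp_pos: [0.5478, -0.0479, 0.2318]
tcp_rot: [-1.532, -1.514, 0.978]
ft_force: [0.3, 0.5, 0.6]
opening: 0.5
```

Run:
```python
from h import *
st();Rt=rot(jaw(1.5),[0,0,-1]);go([.444,.343,.2],Rt)
w=camera('wrist');print(proj(w,[bed(-75,0,50),bed(-75,0,40),bed(0,0,74),bed(70,0,40)]))
np.savez('w5.npz',**w)
cv2.imwrite('pics/w5.png',w['img'][:,:,::-1])
```

```text
{'t': 13.575, 'q': [-0.106, 0.01, -0.549, 0.579, 0.033, -0.097], 'tcp_pos': [0.548, -0.048, 0.232], 'ft_force': [0.313, 0.524, 0.641], 'opening': 0.5}
travel [390.7, -19.4, 107.5] dr [0.434, 0.067, 0.004] t 13.575
[[327.4637 143.4793]
 [327.3925 141.2222]
 [325.2416 258.2344]
 [323.6314 313.1494]]
```

View pics/w5.png

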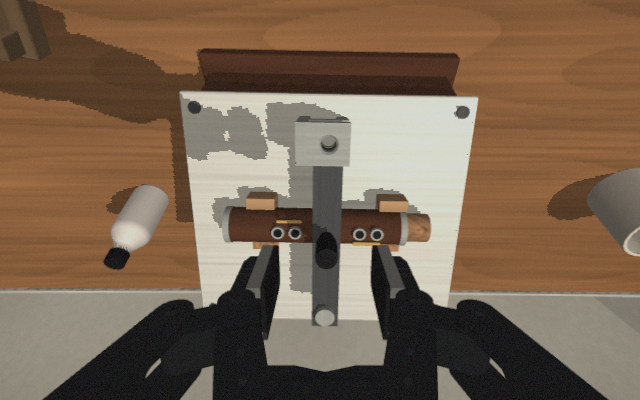

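The bar is closed between the cheeks and the section is centred under it. The clevis hole is at (329,143.5) against a predicted (327.5,143.5), so the frame agrees to about 1 mm. Moving on to the pin.

>>> {"api": "drive_tool", "payload": {"series": [{"travel":[391,-19,107],"dr":[0.434,0.067,0],"claw":0.5},{"travel":[391,-19,107],"dr":[0.434,0.067,0],"claw":0.5},{"travel":[391,-19,107],"dr":[0.434,0.067,0],"claw":0.5},{"travel":[391,-19,107],"dr":[0.434,0.067,0],"claw":0.5},{"travel":[391,-19,107],"dr":[0.434,0.067,0],"claw":0.5},{"travel":[391,-19,107],"dr":[0.434,0.067,0],"claw":0.5},{"travel":[391,-19,107],"dr":[0.434,0.067,0],"claw":0.5},{"travel":[391,-19,107],"dr":[0.434,0.067,0],"claw":0.5},{"travel":[391,-19,107],"dr":[0.434,0.067,0],"claw":0.5}]}}

```text
t: 14.75
tcp_pos: [0.4482, 0.3432, 0.2002]
tcp_rot: [-1.242, -1.162, 1.154]
ft_force: [0.0, 0.2, -0.8]
opening: 0.499
```

Run:
```python
from h import *
st()
w=camera('wrist');print(proj(w,[[.444,.343,.098],[.444,.343,.062],[.4825,.341,.06]]))
cv2.imwrite('pics/w6.png',w['img'][:,:,::-1])
```

```text
{'t': 14.75, 'q': [0.654, 0.338, -0.108, 1.12, 0.0, 0.723], 'tcp_pos': [0.448, 0.343, 0.2], 'ft_force': [0.022, 0.246, -0.776], 'opening': 0.499}
[[322.2485 188.6795]
 [322.405  176.3352]
 [323.269  217.3179]]
```

View pics/w6.png

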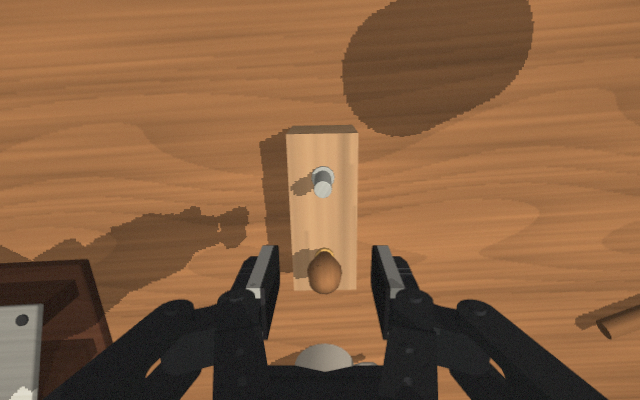

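Run:
```python
from h import *
go([.4438,.343,.068],rot(jaw(1.5),[0,0,-1]))
```

```text
travel [-0.5, 132.3, 4.9] dr [0.004, 0.001, 0.003] t 14.8
```

>>> {"api": "drive_tool", "payload": {"series": [{"travel":[-0.5,50,5],"dr":[0.004,0,0.003],"claw":0.5},{"travel":[-0.5,90,5],"dr":[0.004,0,0.003],"claw":0.5},{"travel":[-0.5,90,5],"dr":[0.004,0,0.003],"claw":0.5},{"travel":[-0.5,90,5],"dr":[0.004,0,0.003],"claw":0.5}]}}

```text
t: 15.3
tcp_pos: [0.4441, 0.3433, 0.1118]
tcp_rot: [-1.241, -1.159, 1.155]
ft_force: [0.5, 0.1, -0.2]
opening: 0.496
```

Run:
```python
from h import *
st();go([.444,.343,.068],rot(jaw(1.5),[0,0,-1]))
```

```text
{'t': 15.3, 'q': [0.658, 0.395, -0.264, 0.909, 0.001, 0.728], 'tcp_pos': [0.444, 0.343, 0.112], 'ft_force': [0.46, 0.102, -0.214], 'opening': 0.496}
travel [-0.4, 43.8, 0.1] dr [0.001, 0.0, 0.002] t 15.3
```

>>> {"api": "drive_tool", "payload": {"series": [{"travel":[-0.4,30,0],"dr":[0,0,0],"claw":0.5},{"travel":[-0.4,44,0],"dr":[0,0,0],"claw":0.5},{"travel":[-0.4,44,0],"dr":[0,0,0],"claw":0.5},{"travel":[-0.4,44,0],"dr":[0,0,0],"claw":0},{"travel":[-0.4,44,0],"dr":[0,0,0],"claw":0},{"travel":[-0.4,44,0],"dr":[0,0,0],"claw":0},{"travel":[-0.4,44,0],"dr":[0,0,0],"claw":0},{"travel":[-0.4,44,0],"dr":[0,0,0],"claw":0}], "squeeze": 60}}

```text
t: 16.3
tcp_pos: [0.4436, 0.3437, 0.0676]
tcp_rot: [-1.24, -1.16, 1.156]
ft_force: [-0.4, -0.5, 6.3]
opening: 0.141
```

Run:
```python
from h import *
st()
```

```text
{'t': 16.3, 'q': [0.659, 0.436, -0.328, 0.804, 0.001, 0.728], 'tcp_pos': [0.444, 0.344, 0.068], 'ft_force': [-0.363, -0.516, 6.284], 'opening': 0.141}
```

>>> {"api": "drive_tool", "payload": {"series": [{"travel":[0,-10,0],"dr":[0,0,0],"claw":0},{"travel":[0,-40,0],"dr":[0,0,0],"claw":0},{"travel":[0,-90,0],"dr":[0,0,0],"claw":0},{"travel":[0,-150,0],"dr":[0,0,0],"claw":0},{"travel":[0,-180,0],"dr":[0,0,0],"claw":0},{"travel":[0,-180,0],"dr":[0,0,0],"claw":0}]}}

```text
t: 17.05
tcp_pos: [0.4443, 0.3441, 0.2496]
tcp_rot: [-1.241, -1.163, 1.153]
ft_force: [0.3, 0.0, -1.1]
opening: 0.143
```

Run:
```python
from h import *
st();p=bed(-75,0,130);print(p);go(p,rot(B[:,1],-B[:,2]))
```

```text
{'t': 17.05, 'q': [0.658, 0.312, -0.016, 1.236, 0.001, 0.728], 'tcp_pos': [0.444, 0.344, 0.25], 'ft_force': [0.331, 0.018, -1.102], 'opening': 0.143}
[ 0.5147 -0.0453  0.2061]
travel [-383.8, 42.0, -97.1] dr [-0.432, -0.048, -0.005] t 17.05
```

>>> {"api": "drive_tool", "payload": {"series": [{"travel":[-384,20,-97],"dr":[-0.432,-0.048,-0.005],"claw":0},{"travel":[-384,20,-97],"dr":[-0.432,-0.048,-0.005],"claw":0},{"travel":[-384,20,-97],"dr":[-0.432,-0.048,-0.005],"claw":0},{"travel":[-384,20,-97],"dr":[-0.432,-0.048,-0.005],"claw":0},{"travel":[-384,20,-97],"dr":[-0.432,-0.048,-0.005],"claw":0},{"travel":[-384,20,-97],"dr":[-0.432,-0.048,-0.005],"claw":0},{"travel":[-384,20,-97],"dr":[-0.432,-0.048,-0.005],"claw":0},{"travel":[-384,20,-97],"dr":[-0.432,-0.048,-0.005],"claw":0},{"travel":[-384,42,-97],"dr":[-0.432,-0.048,-0.005],"claw":0},{"travel":[-384,42,-97],"dr":[-0.432,-0.048,-0.005],"claw":0},{"travel":[-384,42,-97],"dr":[-0.432,-0.048,-0.005],"claw":0}]}}

```text
t: 18.42
tcp_pos: [0.5128, -0.0458, 0.2039]
tcp_rot: [-1.534, -1.5, 0.966]
ft_force: [-0.2, -0.5, -0.6]
opening: 0.144
```

Run:
```python
from h import *
s=st();print(tobed(s['tcp_pos']));go(bed(-75,0,115),rot(B[:,1],-B[:,2]))
R0=R.from_rotvec(s['tcp_rot']).as_matrix();tip=s['tcp_pos']+R0[:,1]*.0496;print('tip bed',tobed(tip))
c,b,w=camera('scene'),camera('side'),camera('wrist')
print([proj(k,[tip,bed(-75,0,50)]).round(1).tolist() for k in(c,b,w)])
f=lambda c,x,y,n:cv2.resize(c['img'][y:y+75,x:x+n,::-1],(n*4,300),interpolation=cv2.INTER_CUBIC)
cv2.imwrite('pics/c7.png',np.vstack([np.hstack([f(c,290,170,100),f(b,280,165,100)]),cv2.resize(w['img'][150:300,120:520,::-1],(800,300))]))
```

```text
{'t': 18.425, 'q': [-0.11, -0.027, -0.663, 0.506, 0.034, -0.084], 'tcp_pos': [0.513, -0.046, 0.204], 'ft_force': [-0.196, -0.529, -0.576], 'opening': 0.144}
[-77.693   -0.5759 128.7852]
travel [0.6, 13.8, -2.8] dr [-0.006, 0.004, -0.003] t 18.425
tip bed [-77.9775  -0.7317  79.1863]
[[[325.0, 186.8], [321.7, 197.1]], [[323.4, 207.4], [318.1, 212.4]], [[323.7, 218.4], [325.0, 206.9]]]
```

View pics/c7.png

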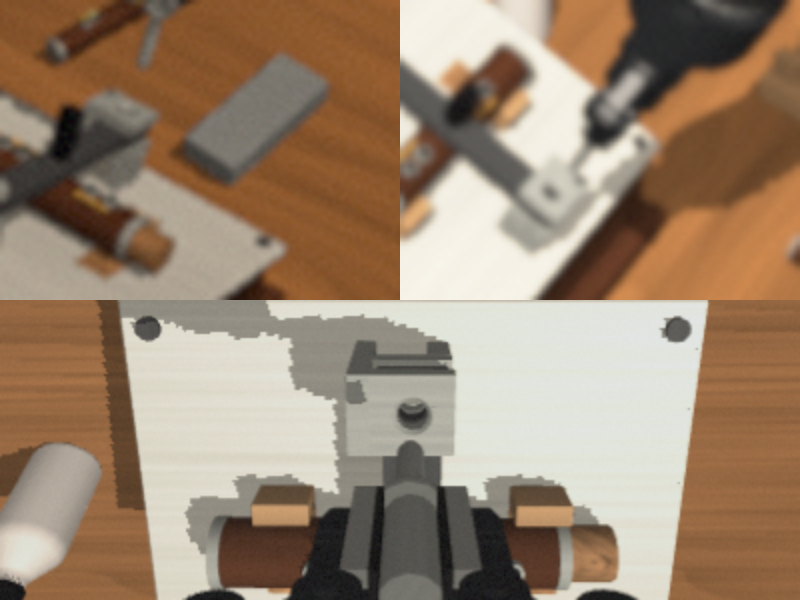

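```bash
cat >> h.py <<'E'
from scipy.optimize import least_squares
def solve(cs,ps,x0): 
    r=least_squares(lambda X:np.concatenate([proj(c,X)[0]-p for c,p in zip(cs,ps)]),x0); return r.x,r.fun
E
python3 - <<'E'
from h import *
c,b,w=camera('scene'),camera('side'),camera('wrist')
x,f=solve([c,b,w],[(326.2,186.7),(325,208.7),(326,220.7)],bed(-78,0,79));print('tip',tobed(x),f.round(1))
x,f=solve([b,w],[(317.5,213),(326.5,207)],bed(-75,0,50));print('hole',tobed(x),f.round(1))
g=w['img'][150:300,120:520].min(2)[45:70,80:125].astype(int)  # around hole
m=(g<75).astype(np.uint8);n,l,s,ce=cv2.connectedComponentsWithStats(m)
print([(s[i].tolist(),(ce[i]+[200,195]).round(1).tolist()) for i in range(1,n) if s[i][4]>10])
E
```

```text
tip [-78.153    0.4318  82.3207] [-0.4 -0.8 -1.3 -1.6  0.2 -0.6]
hole [-74.2207   0.6628  47.7731] [-0.1 -0.3  0.  -0.1]
[]
```

>>> {"api": "drive_tool", "payload": {"series": [{"travel":[0.5,0,-3.2],"dr":[-0.006,0.004,-0.003],"claw":0},{"travel":[0.5,10,-3.2],"dr":[-0.006,0.004,-0.003],"claw":0},{"travel":[0.5,20,-3.2],"dr":[-0.006,0.004,-0.003],"claw":0},{"travel":[0.5,20,-3.2],"dr":[-0.006,0.004,-0.003],"claw":0}]}}

```text
t: 19.23
tcp_pos: [0.5236, -0.0466, 0.1854]
tcp_rot: [-1.536, -1.5, 0.958]
ft_force: [-0.3, 0.6, -1.4]
opening: 0.145
```

Run:
```python
from h import *
s=st();print(tobed(s['tcp_pos']),B.T@s['ft_force'])
R0=R.from_rotvec(s['tcp_rot']).as_matrix();tip=s['tcp_pos']+R0[:,1]*.0496;print('tip bed',tobed(tip))
```

```text
{'t': 19.225, 'q': [-0.111, 0.008, -0.684, 0.446, 0.037, -0.079], 'tcp_pos': [0.524, -0.047, 0.185], 'ft_force': [-0.347, 0.578, -1.444], 'opening': 0.145}
[-75.7063  -1.1051 107.494 ] [-0.936   0.5698 -1.1563]
tip bed [-75.804   -1.1466  57.8941]
```

>>> {"api": "drive_tool", "payload": {"series": [{"travel":[0.9,0,-0.6],"dr":[0,0,0],"claw":0},{"travel":[0.9,0,-0.6],"dr":[0,0,0],"claw":0},{"travel":[0.9,6,-0.6],"dr":[0,0,0],"claw":0},{"travel":[0.9,10,-0.6],"dr":[0,0,0],"claw":0},{"travel":[0.9,14,-0.6],"dr":[0,0,0],"claw":0}]}}

```text
t: 19.85
tcp_pos: [0.5308, -0.0459, 0.1743]
tcp_rot: [-1.538, -1.502, 0.956]
ft_force: [-0.0, -0.4, -0.4]
opening: 0.145
```

Run:
```python
from h import *
s=st();print(tobed(s['tcp_pos']),B.T@s['ft_force'])
R0=R.from_rotvec(s['tcp_rot']).as_matrix();tip=s['tcp_pos']+R0[:,1]*.0496;print('tip bed',tobed(tip))
```

```text
{'t': 19.85, 'q': [-0.107, 0.031, -0.695, 0.409, 0.035, -0.076], 'tcp_pos': [0.531, -0.046, 0.174], 'ft_force': [-0.0, -0.396, -0.402], 'opening': 0.145}
[-73.8833  -0.2613  94.3766] [-0.1623 -0.3958 -0.3678]
tip bed [-73.8531  -0.3125  44.7766]
```

>>> {"api": "drive_tool", "payload": {"series": [{"travel":[0,3,0.6],"dr":[0,0,0],"claw":0},{"travel":[0,7,0.6],"dr":[0,0,0],"claw":0},{"travel":[0,11,0.6],"dr":[0,0,0],"claw":0},{"travel":[0,14,0.6],"dr":[0,0,0],"claw":0}]}}

```text
t: 20.35
tcp_pos: [0.5363, -0.0461, 0.1615]
tcp_rot: [-1.539, -1.502, 0.956]
ft_force: [-0.5, 0.3, -0.5]
opening: 0.14
```

Run:
```python
from h import *
s=st();print(tobed(s['tcp_pos']),B.T@s['ft_force'])
```

```text
{'t': 20.35, 'q': [-0.106, 0.055, -0.709, 0.371, 0.035, -0.075], 'tcp_pos': [0.536, -0.046, 0.162], 'ft_force': [-0.462, 0.322, -0.467], 'opening': 0.14}
[-74.3096  -0.3094  80.4568] [-0.6227  0.3119 -0.225 ]
```

>>> {"api": "drive_tool", "payload": {"series": [{"travel":[0,4,0.2],"dr":[0,0,0],"claw":0},{"travel":[0,8,0.2],"dr":[0,0,0],"claw":0},{"travel":[0,12,0.2],"dr":[0,0,0],"claw":0},{"travel":[0,16,0.2],"dr":[0,0,0],"claw":0},{"travel":[0,19,0.2],"dr":[0,0,0],"claw":0}]}}

```text
t: 20.98
tcp_pos: [0.5441, -0.0462, 0.1442]
tcp_rot: [-1.538, -1.502, 0.956]
ft_force: [0.2, 0.4, -1.1]
opening: 0.143
```

Run:
```python
from h import *
s=st();print(tobed(s['tcp_pos']),B.T@s['ft_force'])
```

```text
{'t': 20.975, 'q': [-0.105, 0.09, -0.725, 0.321, 0.034, -0.073], 'tcp_pos': [0.544, -0.046, 0.144], 'ft_force': [0.21, 0.405, -1.123], 'opening': 0.143}
[-74.5713  -0.2813  61.4368] [-0.2923  0.4093 -1.1023]
```

Now slowly onto the seat.

>>> {"api": "drive_tool", "payload": {"series": [{"travel":[0,2,0],"dr":[0,0,0],"claw":0},{"travel":[0,4,0],"dr":[0,0,0],"claw":0},{"travel":[0,5,0],"dr":[0,0,0],"claw":0},{"travel":[0,5,0],"dr":[0,0,0],"claw":0}]}}

```text
t: 21.48
tcp_pos: [0.5459, -0.0463, 0.1404]
tcp_rot: [-1.539, -1.502, 0.956]
ft_force: [-3.6, 0.7, 4.0]
opening: 0.139
```

Run:
```python
from h import *
s=st();print(tobed(s['tcp_pos']),B.T@s['ft_force'])
```

```text
{'t': 21.475, 'q': [-0.104, 0.097, -0.728, 0.309, 0.034, -0.073], 'tcp_pos': [0.546, -0.046, 0.14], 'ft_force': [-3.556, 0.684, 4.046], 'opening': 0.139}
[-74.4511  -0.2957  57.2744] [-1.5261  0.6056  5.1759]
```

>>> {"api": "drive_tool", "payload": {"series": [{"travel":[0,1.5,0],"dr":[0,0,0],"claw":0},{"travel":[0,2.5,0],"dr":[0,0,0],"claw":0},{"travel":[0,2.5,0],"dr":[0,0,0],"claw":0}]}}

```text
t: 21.85
tcp_pos: [0.5462, -0.0463, 0.1403]
tcp_rot: [-1.54, -1.503, 0.955]
ft_force: [-21.1, 1.3, 28.2]
opening: 0.143
```

Run:
```python
from h import *
s=st();print(tobed(s['tcp_pos']),B.T@s['ft_force'])
```

```text
{'t': 21.85, 'q': [-0.104, 0.098, -0.729, 0.306, 0.034, -0.073], 'tcp_pos': [0.546, -0.046, 0.14], 'ft_force': [-21.12, 1.29, 28.165], 'opening': 0.143}
[-74.2434  -0.3199  57.0626] [-7.2595  0.825  34.4623]
```

>>> {"api": "drive_tool", "payload": {"series": [{"travel":[0,-2,0],"dr":[0,0,0],"claw":0},{"travel":[0,-2,0],"dr":[0,0,0],"claw":0.3},{"travel":[0,-2,0],"dr":[0,0,0],"claw":0.5},{"travel":[0,-2,0],"dr":[0,0,0],"claw":0.5},{"travel":[0,-10,0],"dr":[0,0,0],"claw":0.5},{"travel":[0,-50,0],"dr":[0,0,0],"claw":0.5},{"travel":[0,-110,0],"dr":[0,0,0],"claw":0.5},{"travel":[0,-130,40],"dr":[0,0,0],"claw":0.5},{"travel":[0,-130,40],"dr":[0,0,0],"claw":0.5}]}}

```text
t: 22.98
tcp_pos: [0.453, -0.0439, 0.2389]
tcp_rot: [-1.539, -1.501, 0.956]
ft_force: [1.2, 0.0, -0.2]
opening: 0.504
```

Run:
```python
from h import *
st()
c,b,w=camera('scene'),camera('side'),camera('wrist')
print([proj(k,[bed(-75,0,88),bed(-75,0,54)]).round(1).tolist() for k in(c,b,w)])
f=lambda c,x,y,n:cv2.resize(c['img'][y:y+75,x:x+n,::-1],(n*4,300),interpolation=cv2.INTER_CUBIC)
cv2.imwrite('pics/c8.png',np.vstack([np.hstack([f(c,270,170,100),f(b,260,160,100)]),cv2.resize(w['img'][100:250,120:520,::-1],(800,300))]))
```

```text
{'t': 22.975, 'q': [-0.127, -0.17, -0.688, 0.618, 0.043, -0.093], 'tcp_pos': [0.453, -0.044, 0.239], 'ft_force': [1.215, 0.041, -0.201], 'opening': 0.504}
[[[325.6, 184.2], [322.1, 195.8]], [[323.6, 205.0], [318.7, 211.6]], [[323.9, 243.9], [324.0, 226.5]]]
```

View pics/c8.png

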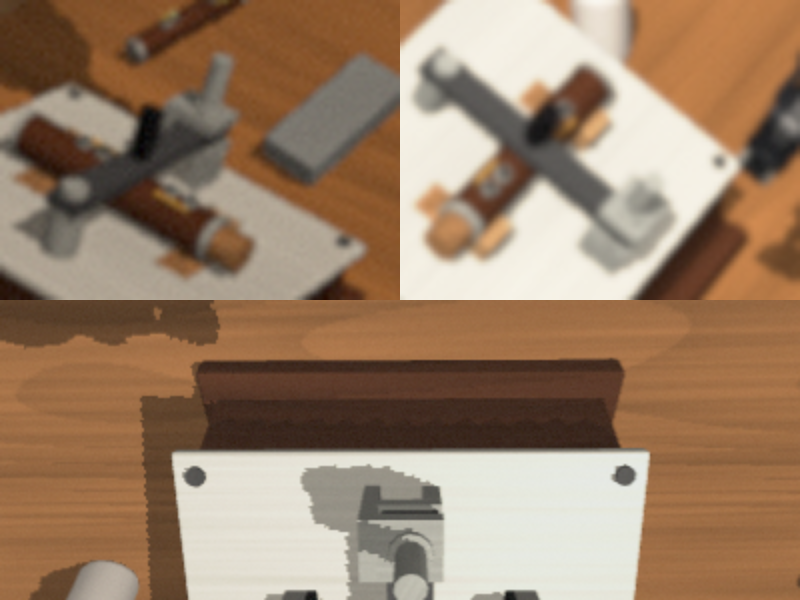

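The pin's collar sits on the clevis: the handle top is at scene (325.5,184.5) against a predicted home position of (325.6,184.2). The section lies on the stops under the closed bar, and the gripper is clear. Handing in.

```bash
python3 -c "
from plant import hand_in;print(hand_in())"
```

```text
the job is handed in; nothing more can be done
None
```

The job is done and handed in, with the robot's clock at about 23 of the 72 s. The section is in the cradle, the bar is closed over it, and the pin is through clevis and bar.

- **Section:** it lies against both stops. Its tenon end showed about 0.5 mm off centre in the wrist view before I swung the bar.
- **Bar:** I swung it by its knob until it stopped. Pushing on (7.5 N) moved it no further.
- **Pin:** it went through clevis and bar with almost no resistance. I pressed it home with about 35 N, and the final scene picture puts the handle top within half a pixel of the home position.
- **Gripper:** it was open and about 0.1 m clear of the jig at hand-in, and the force reading was near zero.

My position estimates disagreed by about 1 mm sideways: the wrist camera put the clevis hole at about +0.8 mm in y, while the arm's readings with the bar at its stop suggested -0.5 mm. I also placed the pin tip 3 mm higher from blurry pictures than the arm's position gave. Neither mattered, since the pin went in freely and seated at the expected depth.

The arm went nowhere near the mug, oil bottle or stone, and only the open fingers passed the reamer. I did not measure any of them again at the end.

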